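# Set the lock-nutted steadying foot of the kitchen scale's stand

## Task

The front foot of the kitchen scale's stand hangs clear of the steel disc below it. Slacken the steel lock nut, which was done up much too hard, turn the black knob above it clockwise until the foot bears lightly on the disc (turning gets about 0.1 N m harder than the screw's free drag; do not jack it down), then nip the lock nut up again just snug, also about 0.1 N m above its free drag and clearly less tight than you found it. Leave the other things on the worktop where they are.

Things in the scene. Friction and masses are not known exactly. Their poses are not given: they have to be found in the camera images.
- stand: grey stand 165x200x36 mm with a kitchen scale on it (240 mm high in all; its front 140 mm from the origin's axis), and a 34 mm wide aluminium arm (top z 36 mm, ribs z 52 mm from 90 mm out) reaching forward to a round boss (36 mm across, top z 54 mm) with the adjuster screw. Fixed. Origin: on the worktop, on the vertical axis of boss, nut and knob; x along the arm to the scale, z up.
- nut_center (a point): centre of the steel hexagonal lock nut, 46 mm across flats (53 mm corners), 18 mm high, 73 to 78 mm above the worktop (it does not rise or sink as it turns), over a flange and washer on the boss. The point turns with the nut: two flats face its +y and -y axes, the others every 60 degrees.
- lock_nut (a joint): nut angle, rad, clockwise from above (tightening) positive; starts 1.2 to 1.3, range -0.8 to 2.2. Constant drag 0.48 N m either way, so it stays where left. It begins to grip between 0 and 0.45, differing from stand to stand: feel it. From there clamping force grows about 42 N per rad and pushes the nut back counter-clockwise with 0.008 N m per N. Turned back 1.4 rad it is always slack.
- knob_center (a point): centre of the black six-sided knob of the adjuster screw, 34 mm across flats (39 mm corners), 30 mm high, 111 mm above the worktop (it does not rise or sink), on the nut's axis, with at least 8 mm of bare screw between nut and knob. The point turns with the knob: two flats face its +y and -y axes, the others every 60 degrees.
- adj_screw (a joint): screw angle, rad, clockwise from above positive (lowers the foot 8 mm per rad); starts 0 to 0.3, range -0.6 to 2.6. Locked while the nut is tight. With the nut slack: constant drag 0.24 N m, stays where left. The foot meets the disc after 0.2 to 1.0 rad, which differs from stand to stand; then its force grows about 32 N per rad and pushes the screw back counter-clockwise with 0.008 N m per N.
- washer: thin washer, 39 mm across, between the nut's flange and the screw's shoulder in the boss; it cannot rotate. Origin at its middle. Its force on the stand is the nut's clamping force, 28 to 56 N at the start.
- foot: round rubber-soled foot of the adjuster screw, 32 mm across, under the boss. Origin on its axis near its sole.
- landing: steel disc, 48 mm across, 5 mm thick, on a springy rubber cup below the foot, its top 6 to 10 mm above the worktop. Origin at the centre of its underside.
- mug_1: plain white mug, 92x132x105 mm; a bystander to be left alone. Origin at the centre of its underside.
- tea_box: small card carton, 73x96x37 mm; a bystander to be left alone. Origin at the centre of its underside.
- egg_timer: round kitchen timer, 62 mm across, 54 mm high; a bystander to be left alone. Origin at the centre of its underside.
- teaspoon_1: metal teaspoon, 130 mm long; a bystander to be left alone. Origin at the centre of its underside.
- garlic_1: garlic bulb, 60 mm; a bystander to be left alone. Origin at the centre of its underside.
Mind the look-alikes: they are no part of the job. Several things look just like the part that bears landing: the one meant starts nearest to the robot's base.

How it is judged:
By the outcome, as a careful person would: the job done as asked, in the order asked, and still so for the second after the job is handed in, with the robot touching nothing.
It also fails if it takes over 70 s, if anything falls off the work surface, if the arm or the gripper's body presses on something with over 40 N, if the wrist force passes 120 N, or if a joint passes its speed limit or range.

## Robot

A 6-joint arm with a two-finger parallel gripper is mounted at the origin on a cart in front of the work surface, level with it; the furniture and walls round the work are solid. World frame = base frame: x ahead of the robot, y to its left, z up, the work surface at z = 0. Lengths are in m, angles in rad, forces in N, time in s.
With the tool pointing down it reaches from about 0.325 to 0.75 m from the base axis. Payload 7.6 kg.
Tool frame: the origin (TCP) lies at the very end of the fingers, on their centre line; the grasp point (between the pads) lies 19 mm behind it; z points along the fingers, y is the line along which they close (so a half turn about z gives the same grasp; the last joint's range is limited). The gripper opens to 85 mm and grips with 20 to 120 N. Pads are 22 mm wide; open, the fingers measure 114 mm over their backs; the gripper's body (76 mm by 85 mm) begins 54 mm behind the grasp point. The pads swing forward as they close: fully open they stand 13 mm farther back than shut.
Start: joints at [-0.07, 0.052, 1.401, -0, 1.689, -0.07], TCP at [0.525, 0, 0.231] pointing down, gripper open.
Joint ranges: [-2.9, 2.9], [-0.91, 2.17], [0.12, 2.37], [-1.06, 4.2], [0.26, 2.73], [-2.93, 2.93]. Speed limits (rad/s): [2.57, 2.57, 3.01, 3.14, 3.14, 3.14].

## Interface

Orientations are given as a rotation vector (axis times angle).
In Python, from workcell import manip, vision gives the robot as it stands.
- The arm moves only by the tool jog_arm, never from a script. Its arguments are lists of equal length, an entry for each row: "jaw": the opening, from 0 (shut) to 1 (fully open); "offset": the shift along the tool's x, y, z in mm, a list of three; "roll": the turn about the tool's z in degrees. In form: {"jaw": [jaw, ...], "offset": [[x, y, z], ...], "roll": [roll, ...]}. A call has 1 to 5 rows; each row shifts and turns the commanded pose from where the row before left it, along the tool's axes as they then stand; what a row does not reach is not made up. A row lasts 1/8 s, in which the tool goes at most 62.5 mm and 10.7 degrees, less where a joint would pass 70% of its speed; a pose out of reach is approached as far as the arm can. A call is refused whole if a number of a shift passes 62.5 or a number of a turn 10.7, either way. A call with a gripper value outside its range is refused whole. The fingers move at their own pace and stop on an object; the grip force is fixed at half the most. Time passes only in rows, so rows that do not move let the fingers close. It gives the time, the measured TCP pose, the force, the opening and the grip force at its end, in the units of the state.
- manip.get_state(): the state, without advancing time (a new reading comes with each control period).
- vision.camera(name): name is "scene" or "side" or "wrist"; returns a dict with "img" (384x512x3 uint8, red, green, blue), "z_map" (384x512 float32, m along the optical axis (not along the pixel's ray), 0 where there is no reading), "camera_matrix" (3x3 intrinsics, pixels), "eye" and "rotation" of the camera in the world. Camera axes: x right, y up, looking along -z (the intrinsics and any distortion apply to the point x, -y, -z); pixel columns grow to the right and rows downward; lengths in m; the calibration is good to about 2 mm. A picture is of the moment at which its call begins.
- manip.job_done(): hands the job in; it is judged then, once.
Trained networks look in the newest picture that a camera, given by its name, has taken for a name from the list of things; names that differ only in an ending like _2 or _b are one class to them, and where a whole thing is asked for, a point or a joint stands for the part that bears it (a point fixed in the world has none). Each returns a list of dicts, best first, with "p" (0 to 1); they miss things now and then, are a little off and sometimes report something else, mostly with a low value. They report only what shows in the picture. A call takes as long as a camera call. They do not tell look-alikes from the thing itself.
- vision.find_in(camera, name): "location" ([x, y, z] in m, in the coordinates of the camera as it stood for that picture, good to about 4 mm: the middle of the surface that is visible of it).
- vision.cut_out(camera, name): "region" (384x512 bool, what is visible of it).
- vision.mark_of(camera, name): "location" ([x, y, z] in m, in the coordinates of the camera as it stood for that picture, good to about 4 mm: a listed point, or the origin of a listed thing).
The state is a dict: "t": time; "q": joint angles; "joint_vel": joint speeds; "tau": joint torques, N m; "position": TCP position; "eef_rot": TCP orientation; "ft_force": force on the tool from outside, world axes, zero at the start; "wrist_torque": the same for the moment, N m; "finger_gap": finger opening in m; "grasp_force": force on a finger pad.
Only numpy, scipy, OpenCV 4.12 (cv2) and the standard library are available. Lean on these libraries where they do the work, as an engineer would, in place of code of your own. Each camera call takes 0.05 s, during which the arm holds its last target. There are 200 camera calls.

## Working session

There is one attempt and no reset: what is moved stays moved. The work goes in short steps, Python scripts to look and compute and a tool call to move; the robot and the scene stay as the last step left them, time stands still between calls to the robot, and variables do not carry over. Pictures are saved under pics/ and viewed, at most 10 in all, crops included, and the job is handed in when it is done.

Besides the shell and the picture viewer there is one more tool, called as name([rows], argument=value, ...), one row to a line, values as JSON. jog_arm: Moves the arm, as the interface text tells. Its arguments: {"type":"object","properties":{"jaw":{"type":"array"},"offset":{"type":"array"},"roll":{"type":"array"}},"required":["jaw","offset","roll"]}

```bash
mkdir -p pics; cat > h.py <<'E'
import numpy as np, cv2
from workcell import manip, vision
def w(c,p): return np.array(c["rotation"])@np.array(p)+np.array(c["eye"])
def save(c,n): cv2.imwrite("pics/"+n,c["img"][:,:,::-1])
def cloud(c):
    z=c["z_map"];K=np.array(c["camera_matrix"]);v,u=np.mgrid[:384,:512]
    p=np.stack([(u-K[0,2])/K[0,0]*z,-(v-K[1,2])/K[1,1]*z,-z],-1)
    return p@np.array(c["rotation"]).T+np.array(c["eye"])
E
python3 - <<'E'
from h import *
np.set_printoptions(precision=4,suppress=True)
ims=[]
for n in ["scene","side","wrist"]:
    c=vision.camera(n); ims.append(c["img"])
    print(n,c["eye"])
    for o in ["nut_center","knob_center","landing","stand"]:
        for d in vision.mark_of(n,o): print(" ",o,round(d["p"],2),w(c,d["location"]))
a=np.hstack(ims[:2]);
cv2.imwrite("pics/a.png",cv2.resize(a,(800,300))[:,:,::-1]); cv2.imwrite("pics/w.png",ims[2][:,:,::-1])
print(manip.get_state())
E
```

```text
scene [-0.3123 -0.4633  0.9427]
  nut_center 0.47 [1.0138 0.8628 2.2689]
  knob_center 0.5 [0.9725 0.8215 2.2275]
  landing 0.64 [1.1352 0.9842 2.3903]
  landing 0.51 [1.086  0.935  2.3411]
  landing 0.44 [1.0786 0.9276 2.3336]
  stand 0.73 [1.0892 0.9382 2.3443]
side [ 0.0676 -0.6345  0.6815]
  nut_center 0.59 [ 0.5962 -0.1059  1.2101]
  knob_center 0.87 [ 0.5805 -0.1216  1.1944]
  landing 0.55 [ 0.6593 -0.0428  1.2732]
  landing 0.5 [ 0.6362 -0.0659  1.25  ]
  stand 0.94 [ 0.6384 -0.0637  1.2523]
wrist [0.5247 0.0677 0.3736]
  knob_center 0.33 [0.5375 0.0805 0.3863]
  landing 0.83 [0.5165 0.0595 0.3653]
  landing 0.67 [0.4898 0.0328 0.3386]
  landing 0.57 [0.5376 0.0806 0.3864]
  landing 0.23 [0.5429 0.0859 0.3918]
  stand 0.87 [0.5371 0.0801 0.3859]
{'t': 0.75, 'q': array([-0.0703,  0.0522,  1.4007,  0.    ,  1.6886, -0.0703]), 'joint_vel': array([-0.0015,  0.0001,  0.0006,  0.0012,  0.0022, -0.0003]), 'tau': array([  0.0012, -38.1479, -36.028 ,   0.    ,   0.0001,  -0.    ]), 'position': array([0.525 , 0.    , 0.2313]), 'eef_rot': array([2.2214, 2.2214, 0.0001]), 'ft_force': array([ 0.8682, -0.0783, -0.181 ]), 'wrist_torque': array([ 0.0476, -0.0464, -0.0007]), 'grasp_force': 0.0, 'finger_gap': 0.08539424741735943}
```

```bash
sed -i 's/np.array(c\["rotation"\])/cv2.Rodrigues(np.array(c["rotation"],float))[0]/' h.py
python3 - <<'E'
from h import *
np.set_printoptions(precision=4,suppress=True)
for n in ["scene","side","wrist"]:
    c=vision.camera(n)
    for o in ["nut_center","knob_center","landing","stand","mug_1","tea_box","egg_timer","garlic_1","teaspoon_1"]:
        for d in vision.mark_of(n,o): print(" ",n,o,round(d["p"],2),w(c,d["location"]))
E
```

```text
scene knob_center 0.85 [ 0.4741 -0.0851  0.1094]
  scene landing 0.72 [0.651  0.1087 0.0016]
  scene landing 0.68 [ 0.4743 -0.0851  0.0005]
  scene landing 0.42 [0.5601 0.0823 0.001 ]
  scene stand 0.94 [ 0.4723 -0.0868 -0.0026]
  scene stand 0.37 [ 0.56    0.1882 -0.001 ]
  scene mug_1 0.7 [ 0.5461 -0.3147  0.0003]
  scene mug_1 0.57 [ 0.4589 -0.2371 -0.0014]
  scene tea_box 0.56 [ 0.4028  0.2078 -0.0018]
  scene egg_timer 0.97 [ 0.4042  0.3557 -0.0023]
  scene garlic_1 0.55 [0.5617 0.1922 0.0009]
  scene teaspoon_1 0.52 [ 0.4573 -0.2353 -0.0012]
  side nut_center 0.8 [ 0.475  -0.0858  0.0785]
  side knob_center 0.67 [ 0.4745 -0.0855  0.1102]
  side landing 0.69 [0.6468 0.1105 0.0018]
  side landing 0.63 [ 0.4748 -0.0806  0.0036]
  side landing 0.6 [ 0.5533  0.0816 -0.0011]
  side stand 0.82 [ 0.4752 -0.083  -0.0046]
  side tea_box 0.57 [ 0.4007  0.2098 -0.002 ]
  side egg_timer 0.62 [ 0.4038  0.3594 -0.0027]
  side garlic_1 0.76 [0.5578 0.1961 0.0014]
  side teaspoon_1 0.88 [ 0.4559 -0.2305 -0.004 ]
  side teaspoon_1 0.21 [ 0.401   0.2085 -0.0003]
  wrist nut_center 0.77 [ 0.473  -0.0846  0.0757]
  wrist knob_center 0.74 [ 0.4722 -0.0889  0.1087]
  wrist knob_center 0.27 [ 0.4783 -0.0849 -0.0031]
  wrist landing 0.88 [0.6491 0.1097 0.001 ]
  wrist landing 0.73 [ 0.4747 -0.0867  0.003 ]
  wrist landing 0.6 [ 0.5579  0.0826 -0.0005]
  wrist stand 0.73 [ 0.4747 -0.0844 -0.0004]
  wrist egg_timer 0.68 [ 0.4705 -0.0888  0.0746]
  wrist teaspoon_1 0.74 [ 0.4545 -0.2337  0.0016]
  wrist teaspoon_1 0.22 [ 0.472  -0.0854  0.1089]
```

View pics/a.png

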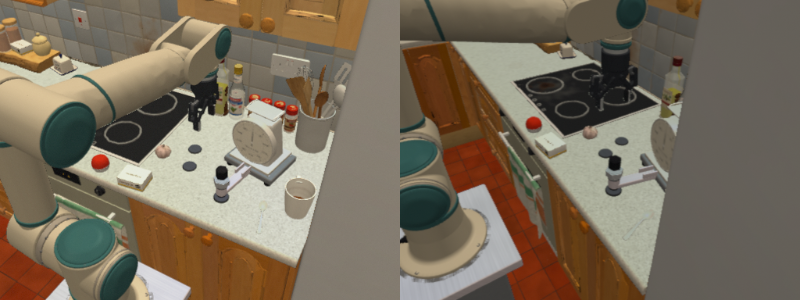

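View pics/w.png

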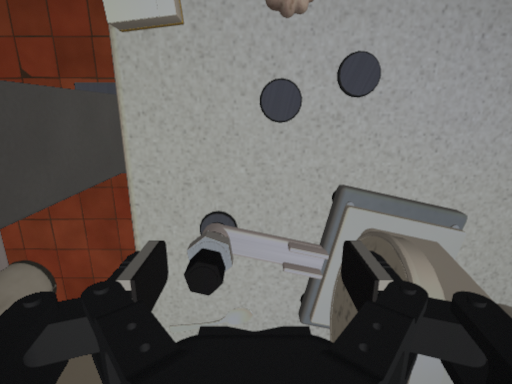

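jog_arm([
  [-43,-25,-10],
  [-43,-25,-10],
  [0,0,0],
], jaw=[1,1,1], roll=[0,0,0])

```text
t: 2.62
position: [0.4744, -0.0881, 0.2526]
eef_rot: [2.224, 2.216, 0.001]
ft_force: [0.4, 0.9, 0.3]
finger_gap: 0.0856
grasp_force: 0.0
```

```bash
python3 - <<'E'
from h import *
np.set_printoptions(precision=4,suppress=True)
c=vision.camera("wrist"); P=cloud(c)
s=manip.get_state(); print(s["position"],s["eef_rot"],s["ft_force"],s["wrist_torque"],c["eye"])
cv2.imwrite("pics/w2.png",cv2.resize(c["img"],None,fx=1.5,fy=1.5)[:,:,::-1])
for o in ["nut_center","knob_center","stand"]:
    for d in vision.mark_of("wrist",o): print(" ",o,round(d["p"],2),w(c,d["location"]))
for nm,lo,hi in [("nut",.079,.091),("knob",.121,.131)]:
    d=np.hypot(P[...,0]-.4745,P[...,1]+.0855)
    m=(d<.04)&(P[...,2]>lo)&(P[...,2]<hi)
    q=P[m][:,:2].astype(np.float32)
    print(nm,len(q),np.median(P[m][:,2]),cv2.minAreaRect(q),q.min(0),q.max(0))
    (cx,cy),_=cv2.minEnclosingCircle(q); print(cx,cy)
    hull=cv2.convexHull(q)[:,0]; 
    # edge direction histogram weighted by length, mod 60
    e=np.roll(hull,-1,0)-hull; a=np.arctan2(e[:,1],e[:,0]); L=np.hypot(*e.T)
    z=(L**2*np.exp(6j*a)).sum(); print("edge ang mod60",np.degrees(np.angle(z)/6),abs(z)/(L**2).sum())
    k=L>.006; print(np.c_[np.degrees(a[k])%60,L[k]*1e3])
E
```

```text
[ 0.4748 -0.0869  0.2519] [2.2233 2.2179 0.0015] [-0.5605  0.7573  0.2006] [ 0.0429 -0.003   0.0159] [ 0.474  -0.0203  0.3948]
  nut_center 0.9 [ 0.4697 -0.0851  0.0744]
  knob_center 0.78 [ 0.4703 -0.0866  0.1072]
  stand 0.9 [ 0.4792 -0.0841 -0.0001]
nut 514 0.08484774659728467 ((0.4747835099697113, -0.08030606806278229), (0.045977652072906494, 0.04097182676196098), 8.47304916381836) [ 0.4515 -0.1036] [ 0.5001 -0.06  ]
0.47551387548446655 -0.08585014939308167
edge ang mod60 7.9230504 0.086174555
[[38.268  16.492 ]
 [39.1494  7.7573]
 [38.0449  9.4185]
 [38.9356 14.8989]
 [38.581  20.8421]
 [37.6534 13.5444]
 [ 8.4731 39.766 ]]
knob 1095 0.1265210817733859 ((0.47576963901519775, -0.08569984138011932), (0.037308745086193085, 0.033835142850875854), 45.82190704345703) [ 0.4579 -0.1042] [ 0.494  -0.0677]
0.47579753398895264 -0.08561592549085617
edge ang mod60 -14.889487 0.8373376
[[45.6772 11.5408]
 [45.0654  6.8716]
 [45.8219  6.8595]
 [44.6675  7.0437]
 [42.0274 11.1387]
 [44.9491  9.4935]]
```

View pics/w2.png

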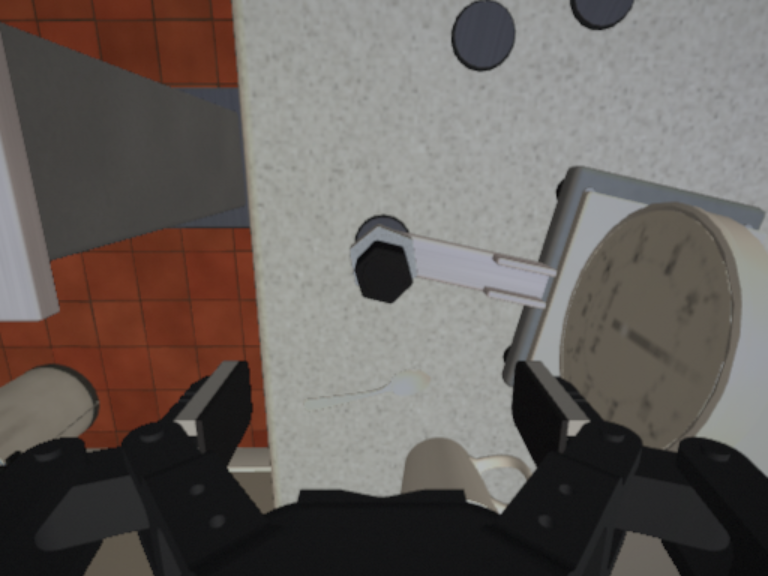

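jog_arm([
  [1,1,40],
  [0,0,50],
  [0,0,25],
  [0,0,0],
], jaw=[1,1,1,1], roll=[-8.5,0,0,0])

```text
t: 3.32
position: [0.475, -0.0838, 0.134]
eef_rot: [-2.046, -2.378, 0.003]
ft_force: [-0.2, -0.0, 0.9]
finger_gap: 0.0854
grasp_force: 0.0
```

```bash
python3 - <<'E'
from h import *
from scipy.spatial.transform import Rotation as R
s=manip.get_state(); print(s["position"],R.from_rotvec(s["eef_rot"]).as_matrix().round(3),s["wrist_torque"],s["ft_force"],s["q"])
E
```

```text
[ 0.47503867 -0.08378235  0.13398073] [[-0.149  0.989 -0.005]
 [ 0.989  0.149  0.001]
 [ 0.002 -0.005 -1.   ]] [0.00426005 0.01658649 0.03710938] [-0.22367031 -0.03429633  0.9356968 ] [-2.51240210e-01 -1.10449525e-02  1.66058327e+00  1.61678632e-04
  1.49717013e+00 -4.01127471e-01]
```

jog_arm([
  [-2,0.5,40],
  [0,0,30],
  [0,0,7],
  [0,0,0],
], jaw=[1,1,1,1], roll=[0,0,0,0])

```text
t: 3.82
position: [0.4777, -0.0868, 0.0606]
eef_rot: [2.049, 2.379, 0.001]
ft_force: [-0.6, 0.5, 0.7]
finger_gap: 0.0854
grasp_force: 0.0
```

jog_arm([
  [0,0,0],
  [0,0,0],
  [0,0,0],
  [0,0,0],
  [0,0,0],
], jaw=[0.4,0.4,0.3,0.3,0.3], roll=[0,0,0,0,0])

```text
t: 4.45
position: [0.4761, -0.0872, 0.0608]
eef_rot: [-2.05, -2.379, 0.003]
ft_force: [-9.7, 0.5, 12.0]
finger_gap: 0.0452
grasp_force: 62.5
```

```bash
cat > st.py <<'E'
from h import *
from scipy.spatial.transform import Rotation as R
np.set_printoptions(precision=4,suppress=True)
s=manip.get_state(); M=R.from_rotvec(s["eef_rot"]).as_matrix(); print(s["position"],"yang",np.degrees(np.arctan2(M[1,1],M[0,1])).round(2),"T",s["wrist_torque"],"F",s["ft_force"],s["finger_gap"],s["grasp_force"],s["q"][5])
E
python3 st.py
```

```text
[ 0.4761 -0.0872  0.0608] yang 8.49 T [-0.0949  1.7956  0.0363] F [-9.6706  0.4597 12.0345] 0.04523802540957338 62.501694560050964 -0.40479895717587194
```

jog_arm([
  [0,0,0],
  [0,0,0],
  [0,0,0],
  [0,0,0],
], jaw=[0.3,0.3,0.3,0.3], roll=[-5,-5,-5,-5])

```text
t: 4.95
position: [0.4767, -0.0871, 0.0608]
eef_rot: [-1.604, -2.701, 0.001]
ft_force: [-5.6, -0.0, 8.9]
finger_gap: 0.0448
grasp_force: 61.0
```

```bash
python3 st.py
```

```text
[ 0.4767 -0.0871  0.0608] yang 28.61 T [ 0.0566  1.2187 -0.5311] F [-5.5669 -0.0155  8.8559] 0.04476601307202007 61.00388467311859 -0.7560287409878922
```

jog_arm([
  [0,0,0],
  [0,0,0],
  [0,0,0],
  [0,0,0],
], jaw=[0.3,0.3,0.3,0.3], roll=[-5,-5,-5,-5])

```text
t: 5.45
position: [0.4772, -0.0867, 0.0607]
eef_rot: [1.11, 2.938, 0.001]
ft_force: [-2.7, 3.9, 6.6]
finger_gap: 0.0448
grasp_force: 59.8
```

```bash
python3 st.py
```

```text
[ 0.4772 -0.0867  0.0607] yang 48.61 T [ 0.1742  0.7633 -0.573 ] F [-2.6562  3.8641  6.6019] 0.04482894814357048 59.78617072105408 -1.1048218233905045
```

jog_arm([
  [0,0,0],
  [0,0,0],
  [0,0,0],
  [0,0,0],
], jaw=[0.3,0.3,0.3,0.3], roll=[-5,-5,-5,-5])

```text
t: 5.95
position: [0.4775, -0.0862, 0.0607]
eef_rot: [0.582, 3.086, 0.002]
ft_force: [-0.4, 5.8, 5.8]
finger_gap: 0.0453
grasp_force: 61.7
```

```bash
python3 st.py
```

```text
[ 0.4775 -0.0862  0.0607] yang 68.63 T [ 0.5042  0.2614 -0.5031] F [-0.4173  5.8434  5.8484] 0.04527502808583917 61.69646501541138 -1.4539810399382915
```

jog_arm([
  [0,0,0],
  [0,0,0],
  [0,0,0],
  [0,0,0],
  [0,0,0],
], jaw=[0.3,0.3,0.3,0.3,0.3], roll=[-5,-5,-5,-5,-5])

```text
t: 6.58
position: [0.4776, -0.0855, 0.0607]
eef_rot: [-0.1, 3.138, 0.004]
ft_force: [-1.1, 10.4, 6.8]
finger_gap: 0.0446
grasp_force: 59.7
```

```bash
python3 st.py
```

```text
[ 0.4776 -0.0855  0.0607] yang 93.64 T [ 0.7989  0.2251 -0.7737] F [-1.0884 10.3853  6.7551] 0.044636415447143724 59.70565617084503 -1.890011397712244
```

jog_arm([
  [0,0,0],
  [0,0,0],
  [0,0,0],
  [0,0,-20],
  [0,0,-15],
], jaw=[0.8,0.8,0.8,0.8,0.8], roll=[0,0,0,0,0])

```text
t: 7.2
position: [0.477, -0.087, 0.0951]
eef_rot: [-0.095, 3.14, -0.0]
ft_force: [-0.3, 0.1, 0.5]
finger_gap: 0.0682
grasp_force: 0.0
```

jog_arm([
  [0,0,0],
  [0,0,0],
  [0,0,0],
], jaw=[0.8,0.8,0.8], roll=[9.3,9.3,0])

```text
t: 7.58
position: [0.4769, -0.087, 0.0946]
eef_rot: [0.411, 3.114, -0.0]
ft_force: [-1.0, -0.1, -0.4]
finger_gap: 0.0686
grasp_force: 0.0
```

```bash
python3 st.py; python3 - <<'E'
from h import *
np.set_printoptions(precision=4,suppress=True)
for n in ["wrist","side"]:
    c=vision.camera(n); P=cloud(c); save(c,n+"3.png")
    for nm,lo,hi in [("nut",.079,.09),("knob",.122,.131)]:
        d=np.hypot(P[...,0]-.4757,P[...,1]+.0857)
        m=(d<.03)&(P[...,2]>lo)&(P[...,2]<hi); q=P[m][:,:2].astype(np.float32)
        if len(q)<20: print(n,nm,len(q)); continue
        h=cv2.convexHull(q)[:,0]; e=np.roll(h,-1,0)-h; L=np.hypot(*e.T); a=np.degrees(np.arctan2(e[:,1],e[:,0])); k=L>.006
        print(n,nm,len(q),cv2.minEnclosingCircle(q),(a[k]).round(1),(L[k]*1e3).round(1))
E
```

```text
[ 0.4769 -0.087   0.0946] yang 74.97 T [-0.0525  0.0229 -0.018 ] F [-0.9709 -0.0629 -0.3506] 0.06857506375155777 0.0 -1.5650311914525512
wrist nut 2029 ((0.4744870662689209, -0.08603453636169434), 0.025986364111304283) [-176.1 -116.1 -114.   -56.   -55.6    3.2   72.9] [23.4 10.   6.6 11.1 12.1  6.8 44.1]
wrist knob 4933 ((0.47512537240982056, -0.08624156564474106), 0.019236665219068527) [ 167.1 -132.3  -72.8  -13.    44.6] [14.9  8.7  7.9 14.5 13.8]
side nut 112 ((0.4689619541168213, -0.08495141565799713), 0.024970484897494316) [ 105.6 -115.3 -105.1  -54.8    3.3] [47.7 15.8  6.9  9.7 11.7]
side knob 82 ((0.46886688470840454, -0.08484788984060287), 0.017689179629087448) [123.5 -76.6  28.4  54.5] [19.3 14.8 19.7  8. ]
```

View pics/wrist3.png

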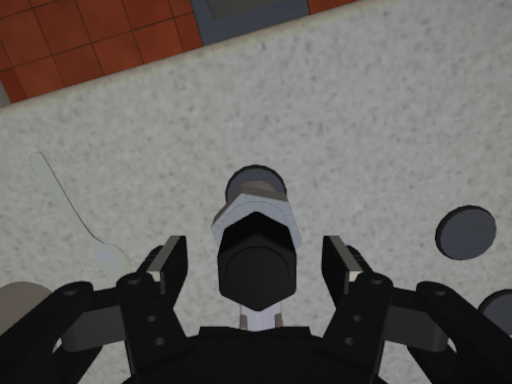

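jog_arm([
  [1.7,0.6,0],
  [0,0,0],
  [0,0,0],
  [0,0,0],
  [0,0,0],
], jaw=[0.8,0.2,0.2,0.2,0.2], roll=[-1.5,0,0,0,0])

```text
t: 8.3
position: [0.4754, -0.0855, 0.0946]
eef_rot: [0.371, 3.119, 0.001]
ft_force: [-0.3, 4.1, 2.8]
finger_gap: 0.0331
grasp_force: 60.6
```

```bash
python3 st.py
```

```text
[ 0.4754 -0.0855  0.0946] yang 76.42 T [ 0.5419  0.2853 -0.0731] F [-0.29    4.057   2.8178] 0.0330857050398104 60.60116077540442 -1.5886577714210333
```

jog_arm([
  [0,0,0],
  [0,0,0],
], jaw=[0.2,0.2], roll=[2.5,2.5])

```text
t: 8.55
position: [0.4754, -0.0855, 0.0946]
eef_rot: [0.508, 3.1, 0.001]
ft_force: [-0.5, 4.5, 3.6]
finger_gap: 0.0333
grasp_force: 60.5
```

```bash
python3 st.py
```

```text
[ 0.4754 -0.0855  0.0946] yang 71.37 T [0.5902 0.2423 0.2517] F [-0.5373  4.5175  3.6212] 0.033261426058829785 60.53556541213766 -1.5004808993181187
```

jog_arm([
  [0,0,0],
  [0,0,0],
], jaw=[0.2,0.2], roll=[2.5,2.5])

```text
t: 8.8
position: [0.4755, -0.0854, 0.0946]
eef_rot: [0.643, 3.075, 0.001]
ft_force: [-1.2, 4.4, 2.5]
finger_gap: 0.0333
grasp_force: 60.5
```

```bash
python3 st.py
```

```text
[ 0.4755 -0.0854  0.0946] yang 66.38 T [0.6204 0.2577 0.2423] F [-1.1924  4.4108  2.5394] 0.033253838917944374 60.505096865817904 -1.4132554648108682
```

jog_arm([
  [0,0,0],
  [0,0,0],
], jaw=[0.2,0.2], roll=[2.5,2.5])

```text
t: 9.05
position: [0.4755, -0.0854, 0.0946]
eef_rot: [0.776, 3.044, 0.001]
ft_force: [-1.0, 4.0, 4.0]
finger_gap: 0.0335
grasp_force: 60.5
```

```bash
python3 st.py
```

```text
[ 0.4755 -0.0854  0.0946] yang 61.38 T [0.5765 0.1836 0.2306] F [-1.0104  3.9664  3.9775] 0.03350482105481229 60.50922503694892 -1.3259763845371337
```

jog_arm([
  [0,0,0],
  [0,0,0],
], jaw=[0.2,0.2], roll=[2.5,2.5])

```text
t: 9.3
position: [0.4755, -0.0854, 0.0946]
eef_rot: [0.909, 3.007, 0.001]
ft_force: [-0.4, 4.9, 3.3]
finger_gap: 0.0329
grasp_force: 60.5
```

```bash
python3 st.py
```

```text
[ 0.4755 -0.0854  0.0946] yang 56.38 T [0.5722 0.2144 0.2845] F [-0.3572  4.8991  3.2509] 0.03291579999573733 60.523412378970534 -1.2387033428551097
```

jog_arm([
  [0,0,0],
  [0,0,0],
], jaw=[0.2,0.2], roll=[2.5,2.5])

```text
t: 9.55
position: [0.4755, -0.0854, 0.0946]
eef_rot: [1.039, 2.965, 0.001]
ft_force: [-0.3, 4.9, 3.4]
finger_gap: 0.0332
grasp_force: 60.5
```

```bash
python3 st.py
```

```text
[ 0.4755 -0.0854  0.0946] yang 51.38 T [0.569  0.1828 0.2698] F [-0.3013  4.9104  3.4372] 0.03324424783661127 60.53127055987716 -1.1514188478868905
```

jog_arm([
  [0,0,0],
  [0,0,0],
], jaw=[0.2,0.2], roll=[2.5,2.5])

```text
t: 9.8
position: [0.4755, -0.0853, 0.0946]
eef_rot: [1.167, 2.917, 0.001]
ft_force: [-0.5, 6.0, 3.2]
finger_gap: 0.0331
grasp_force: 60.5
```

```bash
python3 st.py
```

```text
[ 0.4755 -0.0853  0.0946] yang 46.38 T [0.6172 0.1494 0.2039] F [-0.4772  5.9937  3.1977] 0.03305832040068432 60.53079821867868 -1.064143858998437
```

```bash
cat > av.py <<'E'
from h import *
import sys
from scipy.spatial.transform import Rotation as R
r=[]
for i in range(int(sys.argv[1])):
    s=manip.get_state(); r.append((s["wrist_torque"][2],s["tau"][5])); 
    if i<int(sys.argv[1])-1: vision.camera("wrist")
r=np.array(r); M=R.from_rotvec(s["eef_rot"]).as_matrix()
print("yang",np.degrees(np.arctan2(M[1,1],M[0,1])).round(2),r.round(3).T.tolist(),"mean",r.mean(0).round(3),s["position"].round(4),s["ft_force"].round(1),s["t"])
E
python3 av.py 4
```

```text
yang 46.43 [[0.204, 0.011, -0.233, -0.224], [-0.209, 0.018, 0.061, -0.161]] mean [-0.06  -0.073] [ 0.4755 -0.0853  0.0946] [-0.1  5.1  3.4] 9.95
```

jog_arm([
  [0,0,0],
  [0,0,0],
], jaw=[0.2,0.2], roll=[3,3])

```text
t: 10.2
position: [0.4756, -0.0853, 0.0946]
eef_rot: [1.318, 2.852, 0.002]
ft_force: [0.3, 5.1, 3.5]
finger_gap: 0.0331
grasp_force: 60.5
```

```bash
python3 av.py 4
```

```text
yang 40.43 [[0.247, -0.039, -0.279, -0.336], [-0.306, -0.0, 0.082, -0.153]] mean [-0.102 -0.094] [ 0.4755 -0.0853  0.0946] [0.2 6.  4. ] 10.35
```

jog_arm([
  [0,0,0],
  [0,0,0],
], jaw=[0.2,0.2], roll=[3,3])

```text
t: 10.6
position: [0.4756, -0.0853, 0.0946]
eef_rot: [1.465, 2.779, 0.002]
ft_force: [-0.1, 5.2, 3.5]
finger_gap: 0.0332
grasp_force: 60.5
```

```bash
python3 av.py 4
```

```text
yang 34.43 [[0.283, -0.045, -0.225, -0.224], [-0.306, -0.0, 0.082, -0.153]] mean [-0.053 -0.094] [ 0.4756 -0.0853  0.0946] [-0.3  6.3  3.2] 10.75
```

jog_arm([
  [0,0,0],
  [0,0,0],
], jaw=[0.2,0.2], roll=[2,2])

```text
t: 11.0
position: [0.4756, -0.0853, 0.0946]
eef_rot: [1.561, 2.726, 0.002]
ft_force: [-0.4, 5.8, 2.9]
finger_gap: 0.0336
grasp_force: 60.5
```

```bash
python3 av.py 1
```

```text
yang 30.42 [[0.272], [-0.12]] mean [ 0.272 -0.12 ] [ 0.4756 -0.0853  0.0946] [-0.4  5.8  2.9] 11.0
```

jog_arm([
  [0,0,0],
  [0,0,0],
], jaw=[0.2,0.2], roll=[2,2])

```text
t: 11.25
position: [0.4756, -0.0853, 0.0946]
eef_rot: [1.655, 2.67, 0.002]
ft_force: [-0.8, 6.0, 2.7]
finger_gap: 0.0335
grasp_force: 60.5
```

```bash
python3 av.py 1
```

```text
yang 26.43 [[0.21], [-0.117]] mean [ 0.21  -0.117] [ 0.4756 -0.0853  0.0946] [-0.8  6.   2.7] 11.25
```

jog_arm([
  [0,0,0],
  [0,0,0],
], jaw=[0.2,0.2], roll=[2,2])

```text
t: 11.5
position: [0.4756, -0.0853, 0.0946]
eef_rot: [1.747, 2.611, 0.002]
ft_force: [0.4, 6.2, 3.3]
finger_gap: 0.0324
grasp_force: 60.5
```

```bash
python3 av.py 1
```

```text
yang 22.43 [[0.244], [-0.102]] mean [ 0.244 -0.102] [ 0.4756 -0.0853  0.0946] [0.4 6.2 3.3] 11.5
```

jog_arm([
  [0,0,0],
  [0,0,0],
], jaw=[0.2,0.2], roll=[2,2])

```text
t: 11.75
position: [0.4757, -0.0852, 0.0946]
eef_rot: [1.837, 2.548, 0.002]
ft_force: [1.5, 5.6, 3.2]
finger_gap: 0.0334
grasp_force: 60.5
```

```bash
python3 av.py 1
```

```text
yang 18.43 [[0.316], [-0.083]] mean [ 0.316 -0.083] [ 0.4757 -0.0852  0.0946] [1.5 5.6 3.2] 11.75
```

jog_arm([
  [0,0,0],
  [0,0,0],
], jaw=[0.2,0.2], roll=[2,2])

```text
t: 12.0
position: [0.4757, -0.0852, 0.0946]
eef_rot: [1.925, 2.483, 0.002]
ft_force: [0.8, 5.2, 2.7]
finger_gap: 0.0332
grasp_force: 60.5
```

```bash
python3 av.py 1
```

```text
yang 14.43 [[0.3], [-0.064]] mean [ 0.3   -0.064] [ 0.4757 -0.0852  0.0946] [0.8 5.2 2.7] 12.0
```

jog_arm([
  [0,0,0],
  [0,0,0],
], jaw=[0.2,0.2], roll=[2,2])

```text
t: 12.25
position: [0.4757, -0.0852, 0.0946]
eef_rot: [2.01, 2.414, 0.002]
ft_force: [0.7, 5.8, 4.3]
finger_gap: 0.0328
grasp_force: 60.5
```

```bash
python3 av.py 1
```

```text
yang 10.44 [[0.303], [-0.043]] mean [ 0.303 -0.043] [ 0.4757 -0.0852  0.0946] [0.7 5.8 4.3] 12.25
```

jog_arm([
  [0,0,0],
  [0,0,0],
], jaw=[0.2,0.2], roll=[2,2])

```text
t: 12.5
position: [0.4757, -0.0852, 0.0946]
eef_rot: [2.093, 2.343, 0.002]
ft_force: [0.7, 5.7, 3.6]
finger_gap: 0.0331
grasp_force: 60.5
```

```bash
python3 av.py 1
```

```text
yang 6.44 [[0.317], [-0.022]] mean [ 0.317 -0.022] [ 0.4757 -0.0852  0.0946] [0.7 5.7 3.6] 12.5
```

jog_arm([
  [0,0,0],
  [0,0,0],
], jaw=[0.2,0.2], roll=[1.2,1.2])

```text
t: 12.75
position: [0.4757, -0.0852, 0.0947]
eef_rot: [2.141, 2.299, 0.002]
ft_force: [1.1, 6.1, 4.2]
finger_gap: 0.0331
grasp_force: 60.5
```

jog_arm([
  [0,0,0],
  [0,0,0],
  [0,0,0],
  [0,0,0],
], jaw=[0.8,0.8,0.8,0.8], roll=[0,0,0,0])

```text
t: 13.25
position: [0.4753, -0.086, 0.0943]
eef_rot: [2.142, 2.297, -0.0]
ft_force: [0.4, -0.5, 0.9]
finger_gap: 0.0684
grasp_force: 0.0
```

jog_arm([
  [0,0,0],
  [0,0,0],
  [0,0,0],
  [0,0,0],
], jaw=[0.8,0.8,0.8,0.8], roll=[-10,-10,-9.6,0])

```text
t: 13.75
position: [0.4753, -0.0859, 0.0943]
eef_rot: [1.487, 2.768, -0.0]
ft_force: [-0.1, 0.0, 0.1]
finger_gap: 0.0681
grasp_force: 0.0
```

```bash
python3 st.py; python3 - <<'E'
from h import *
np.set_printoptions(precision=4,suppress=True)
for n in ["wrist"]:
    c=vision.camera(n); P=cloud(c); save(c,n+"4.png")
    for nm,lo,hi in [("nut",.079,.09),("knob",.122,.131)]:
        d=np.hypot(P[...,0]-.4757,P[...,1]+.0857)
        m=(d<.03)&(P[...,2]>lo)&(P[...,2]<hi); q=P[m][:,:2].astype(np.float32)
        h=cv2.convexHull(q)[:,0]; e=np.roll(h,-1,0)-h; L=np.hypot(*e.T); a=np.degrees(np.arctan2(e[:,1],e[:,0])); k=L>.006
        print(n,nm,len(q),cv2.minEnclosingCircle(q),(a[k]%60).round(1),(L[k]*1e3).round(1))
E
```

```text
[ 0.4753 -0.0859  0.0943] yang 33.51 T [ 0.0164  0.0126 -0.0155] F [-0.1241  0.0052  0.1466] 0.06806482057772234 0.0 -0.8401932191901305
wrist nut 2104 ((0.4747629463672638, -0.08549290150403976), 0.025929713621735573) [ 4.1  2.   4.7  3.8  3.4  5.9 34.9] [16.1  8.  15.5 14.9 13.5  9.4 45.2]
wrist knob 4928 ((0.4754781424999237, -0.08596302568912506), 0.019415058195590973) [33.8 33.  33.7 34.1 34.1 33.6 32.4 38.1] [11.   7.3  8.5 10.   9.5 13.2  8.1  7.6]
```

View pics/wrist4.png

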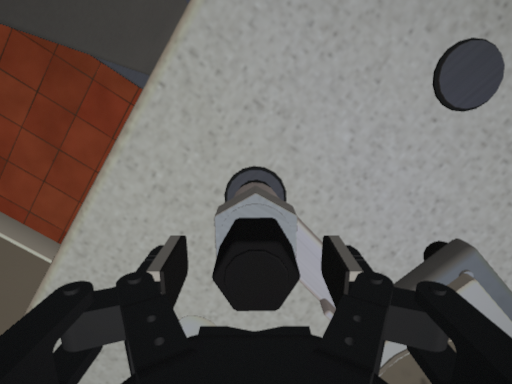

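jog_arm([
  [0.6,0.4,17],
  [0,0,17],
  [0,0,0],
  [0,0,0],
], jaw=[0.8,0.8,0.8,0.8], roll=[0,0,0,0])

```text
t: 14.3
position: [0.4754, -0.0851, 0.0602]
eef_rot: [-1.485, -2.768, -0.0]
ft_force: [0.2, -0.9, -0.0]
finger_gap: 0.0685
grasp_force: 0.0
```

jog_arm([
  [0,0,0],
  [0,0,0],
  [0,0,0],
  [0,0,0],
  [0,0,0],
], jaw=[0.3,0.3,0.3,0.3,0.3], roll=[0,0,0,0,0])

```text
t: 14.92
position: [0.4757, -0.0853, 0.0613]
eef_rot: [1.484, 2.768, 0.0]
ft_force: [-3.2, 0.2, 5.4]
finger_gap: 0.0447
grasp_force: 57.5
```

```bash
python3 st.py;python3 av.py 1
```

```text
[ 0.4757 -0.0853  0.0613] yang 33.6 T [0.009  0.4556 0.0874] F [-3.1559  0.1666  5.3885] 0.04466121419780293 57.478575110435486 -0.840209001896911
yang 33.6 [[0.087], [0.076]] mean [0.087 0.076] [ 0.4757 -0.0853  0.0613] [-3.2  0.2  5.4] 14.925
```

jog_arm([
  [0,0,0],
  [0,0,0],
], jaw=[0.3,0.3], roll=[2,2])

```text
t: 15.18
position: [0.4757, -0.0853, 0.0612]
eef_rot: [1.58, 2.714, 0.0]
ft_force: [-2.1, -0.6, 5.1]
finger_gap: 0.0451
grasp_force: 58.2
```

```bash
python3 av.py 1
```

```text
yang 29.59 [[0.617], [0.109]] mean [0.617 0.109] [ 0.4757 -0.0853  0.0612] [-2.1 -0.6  5.1] 15.175
```

jog_arm([
  [0,0,0],
  [0,0,0],
], jaw=[0.3,0.3], roll=[2,2])

```text
t: 15.42
position: [0.4757, -0.0853, 0.0612]
eef_rot: [1.673, 2.657, 0.0]
ft_force: [-1.9, -0.7, 5.7]
finger_gap: 0.045
grasp_force: 58.8
```

```bash
python3 av.py 1
```

```text
yang 25.6 [[0.748], [0.352]] mean [0.748 0.352] [ 0.4757 -0.0853  0.0612] [-1.9 -0.7  5.7] 15.425
```

jog_arm([
  [0,0,0],
  [0,0,0],
], jaw=[0.3,0.3], roll=[2,2])

```text
t: 15.68
position: [0.4757, -0.0853, 0.0612]
eef_rot: [1.765, 2.597, -0.0]
ft_force: [-0.3, -3.1, 5.2]
finger_gap: 0.0449
grasp_force: 58.8
```

```bash
python3 av.py 1
```

```text
yang 21.61 [[0.444], [0.127]] mean [0.444 0.127] [ 0.4757 -0.0853  0.0612] [-0.3 -3.1  5.2] 15.675
```

jog_arm([
  [0,0,0],
  [0,0,0],
], jaw=[0.3,0.3], roll=[2,2])

```text
t: 15.92
position: [0.4758, -0.0852, 0.0612]
eef_rot: [1.855, 2.534, 0.0]
ft_force: [-1.1, 0.1, 5.1]
finger_gap: 0.0452
grasp_force: 59.3
```

```bash
python3 av.py 1
```

```text
yang 17.59 [[0.51], [0.096]] mean [0.51  0.096] [ 0.4758 -0.0852  0.0612] [-1.1  0.1  5.1] 15.925
```

jog_arm([
  [0,0,0],
  [0,0,0],
  [0,0,0],
  [0,0,0],
], jaw=[0.3,0.3,0.3,0.3], roll=[0.7,0.7,0.7,0.7])

```text
t: 16.42
position: [0.4758, -0.0852, 0.0612]
eef_rot: [1.915, 2.488, 0.001]
ft_force: [-1.5, 0.2, 4.5]
finger_gap: 0.0451
grasp_force: 59.9
```

```bash
python3 av.py 1
```

```text
yang 14.83 [[0.492], [0.325]] mean [0.492 0.325] [ 0.4758 -0.0852  0.0612] [-1.5  0.2  4.5] 16.425
```

jog_arm([
  [0,0,0],
  [0,0,0],
  [0,0,0],
  [0,0,0],
], jaw=[0.3,0.3,0.3,0.3], roll=[0.7,0.7,0.7,0.7])

```text
t: 16.92
position: [0.4758, -0.0852, 0.0612]
eef_rot: [1.976, 2.441, 0.001]
ft_force: [-2.0, -0.4, 4.3]
finger_gap: 0.0449
grasp_force: 60.3
```

```bash
python3 av.py 1
```

```text
yang 12.03 [[0.427], [0.32]] mean [0.427 0.32 ] [ 0.4758 -0.0852  0.0612] [-2.  -0.4  4.3] 16.925
```

jog_arm([
  [0,0,0],
  [0,0,0],
  [0,0,0],
  [0,0,0],
], jaw=[0.3,0.3,0.3,0.3], roll=[0.7,0.7,0.7,0.7])

```text
t: 17.42
position: [0.4758, -0.0852, 0.0612]
eef_rot: [2.035, 2.392, 0.001]
ft_force: [-2.4, 1.8, 3.7]
finger_gap: 0.045
grasp_force: 60.3
```

```bash
python3 av.py 1
```

```text
yang 9.23 [[0.479], [0.32]] mean [0.479 0.32 ] [ 0.4758 -0.0852  0.0612] [-2.4  1.8  3.7] 17.425
```

jog_arm([
  [0,0,0],
  [0,0,0],
  [0,0,0],
  [0,0,0],
], jaw=[0.3,0.3,0.3,0.3], roll=[0.7,0.7,0.7,0.7])

```text
t: 17.92
position: [0.4758, -0.0852, 0.0612]
eef_rot: [2.093, 2.341, 0.001]
ft_force: [-1.7, 0.4, 4.1]
finger_gap: 0.0449
grasp_force: 60.3
```

```bash
python3 av.py 1
```

```text
yang 6.42 [[0.414], [0.32]] mean [0.414 0.32 ] [ 0.4758 -0.0852  0.0612] [-1.7  0.4  4.1] 17.925
```

jog_arm([
  [0,0,0],
  [0,0,0],
  [0,0,0],
  [0,0,0],
], jaw=[0.3,0.3,0.3,0.3], roll=[0.7,0.7,0.7,0.7])

```text
t: 18.42
position: [0.4758, -0.0852, 0.0612]
eef_rot: [2.149, 2.289, 0.001]
ft_force: [-0.4, 0.7, 5.8]
finger_gap: 0.0449
grasp_force: 60.3
```

```bash
python3 av.py 1
```

```text
yang 3.62 [[0.421], [0.32]] mean [0.421 0.32 ] [ 0.4758 -0.0852  0.0612] [-0.4  0.7  5.8] 18.425
```

jog_arm([
  [0,0,0],
  [0,0,0],
  [0,0,0],
  [0,0,0],
], jaw=[0.3,0.3,0.3,0.3], roll=[0.7,0.7,0.7,0.7])

```text
t: 18.92
position: [0.4759, -0.0852, 0.0612]
eef_rot: [2.204, 2.236, 0.001]
ft_force: [-0.6, 1.3, 4.7]
finger_gap: 0.0452
grasp_force: 60.3
```

```bash
python3 av.py 1
```

```text
yang 0.82 [[0.431], [0.32]] mean [0.431 0.32 ] [ 0.4759 -0.0852  0.0612] [-0.6  1.3  4.7] 18.925
```

jog_arm([
  [0,0,0],
  [0,0,0],
  [0,0,0],
  [0,0,0],
], jaw=[0.3,0.3,0.3,0.3], roll=[0.7,0.7,0.7,0.7])

```text
t: 19.42
position: [0.4759, -0.0852, 0.0612]
eef_rot: [2.258, 2.182, 0.001]
ft_force: [-1.5, 0.4, 5.1]
finger_gap: 0.0451
grasp_force: 60.3
```

```bash
python3 av.py 1
```

```text
yang -1.98 [[0.455], [0.328]] mean [0.455 0.328] [ 0.4759 -0.0852  0.0612] [-1.5  0.4  5.1] 19.425
```

jog_arm([
  [0,0,0],
  [0,0,0],
  [0,0,0],
  [0,0,0],
], jaw=[0.3,0.3,0.3,0.3], roll=[0.7,0.7,0.7,0.7])

```text
t: 19.92
position: [0.4758, -0.0852, 0.0612]
eef_rot: [2.311, 2.126, 0.001]
ft_force: [-1.2, -0.0, 5.3]
finger_gap: 0.0451
grasp_force: 60.3
```

```bash
python3 av.py 1
```

```text
yang -4.78 [[0.461], [0.343]] mean [0.461 0.343] [ 0.4758 -0.0852  0.0612] [-1.2 -0.   5.3] 19.925
```

jog_arm([
  [0,0,0],
  [0,0,0],
  [0,0,0],
  [0,0,0],
], jaw=[0.3,0.3,0.3,0.3], roll=[0.7,0.7,0.7,0.7])

```text
t: 20.42
position: [0.4759, -0.0852, 0.0612]
eef_rot: [2.362, 2.069, 0.001]
ft_force: [-0.8, 0.2, 4.8]
finger_gap: 0.0449
grasp_force: 60.3
```

```bash
python3 av.py 1
```

```text
yang -7.57 [[0.486], [0.36]] mean [0.486 0.36 ] [ 0.4759 -0.0852  0.0612] [-0.8  0.2  4.8] 20.425
```

jog_arm([
  [0,0,0],
  [0,0,0],
  [0,0,0],
  [0,0,0],
  [0,0,0],
], jaw=[0.3,0.3,0.3,0.3,0.3], roll=[0.7,0.7,0.7,0.7,0.7])

```text
t: 21.05
position: [0.4759, -0.0853, 0.0612]
eef_rot: [2.424, 1.996, 0.001]
ft_force: [-0.8, 0.0, 4.9]
finger_gap: 0.0448
grasp_force: 60.1
```

jog_arm([
  [0,0,0],
  [0,0,0],
  [0,0,0],
  [0,0,0],
  [0,0,0],
], jaw=[0.3,0.3,0.3,0.3,0.3], roll=[0.7,0.7,0.7,0.7,0.7])

```text
t: 21.68
position: [0.4759, -0.0852, 0.0612]
eef_rot: [2.484, 1.921, 0.001]
ft_force: [-0.5, -0.7, 3.7]
finger_gap: 0.0448
grasp_force: 59.7
```

```bash
python3 av.py 1
```

```text
yang -14.56 [[0.62], [0.478]] mean [0.62  0.478] [ 0.4759 -0.0852  0.0612] [-0.5 -0.7  3.7] 21.675
```

jog_arm([
  [0,0,0],
  [0,0,0],
  [0,0,0],
  [0,0,0],
], jaw=[0.3,0.3,0.3,0.3], roll=[0.7,0.7,0.7,0.7])

```text
t: 22.18
position: [0.4759, -0.0853, 0.0613]
eef_rot: [2.53, 1.86, 0.002]
ft_force: [-1.7, 0.6, 5.3]
finger_gap: 0.0448
grasp_force: 59.3
```

```bash
python3 av.py 1
```

```text
yang -17.36 [[0.638], [0.492]] mean [0.638 0.492] [ 0.4759 -0.0853  0.0613] [-1.7  0.6  5.3] 22.175
```

jog_arm([
  [0,0,0],
  [0,0,0],
  [0,0,0],
  [0,0,-34],
], jaw=[0.8,0.8,0.8,0.8], roll=[0,0,0,0])

```text
t: 22.68
position: [0.4735, -0.0847, 0.0921]
eef_rot: [-2.528, -1.857, 0.006]
ft_force: [-0.5, -0.6, 0.6]
finger_gap: 0.0685
grasp_force: 0.0
```

jog_arm([
  [0,0,0],
  [0,0,0],
], jaw=[0.8,0.8], roll=[0,0])

```text
t: 22.92
position: [0.4751, -0.0851, 0.0938]
eef_rot: [-2.532, -1.86, 0.0]
ft_force: [-0.4, 0.2, -0.8]
finger_gap: 0.0683
grasp_force: 0.0
```

```bash
python3 st.py; python3 - <<'E'
from h import *
np.set_printoptions(precision=4,suppress=True)
for n in ["wrist"]:
    c=vision.camera(n); P=cloud(c); save(c,n+"5.png")
    for nm,lo,hi in [("nut",.079,.09),("knob",.122,.131)]:
        d=np.hypot(P[...,0]-.4757,P[...,1]+.0857)
        m=(d<.03)&(P[...,2]>lo)&(P[...,2]<hi); q=P[m][:,:2].astype(np.float32)
        h=cv2.convexHull(q)[:,0]; e=np.roll(h,-1,0)-h; L=np.hypot(*e.T); a=np.degrees(np.arctan2(e[:,1],e[:,0])); k=L>.006
        print(n,nm,len(q),cv2.minEnclosingCircle(q),(a[k]%60).round(1),(L[k]*1e3).round(1))
E
```

```text
[ 0.4751 -0.0851  0.0938] yang -17.4 T [ 0.0043 -0.0649  0.001 ] F [-0.3934  0.1622 -0.7627] 0.0683124011009323 0.0 0.04995816318343861
wrist nut 2142 ((0.4761633276939392, -0.08554331958293915), 0.02613377943634987) [13.2 13.2 11.8 13.6 40.5 12.8 13.3] [17.4 22.7 11.8 12.1 45.3 17.1  7.2]
wrist knob 4950 ((0.47572389245033264, -0.08603045344352722), 0.019332244992256165) [33.8 33.8 32.5 35.7 30.3 36.6 32.6 35.6] [12.  13.3  9.2  7.   8.3  9.3 13.5  9.7]
```

View pics/wrist5.png

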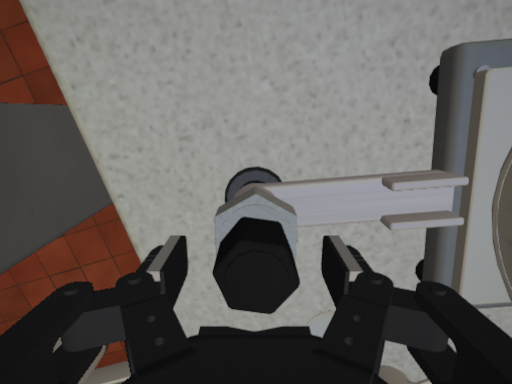

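jog_arm([
  [0,0,-40],
  [0,0,-40],
  [0,0,-20],
  [0,0,0],
], jaw=[0.8,0.8,0.8,0.8], roll=[0,0,0,0])

```text
t: 23.48
position: [0.4758, -0.0853, 0.1949]
eef_rot: [2.531, 1.859, 0.002]
ft_force: [0.1, 0.1, -0.5]
finger_gap: 0.0685
grasp_force: 0.0
```

```bash
python3 -c "
from workcell import manip
print(manip.job_done())"
```

```text
the job is handed in; nothing more can be done
None
```

The job is handed in at about 23.5 s: I slackened the nut by about 1.48 rad, turned the knob about 0.36 rad past where the foot met the disc (about 0.09 N m by angle), and re-snugged the nut about 0.29 rad past grip (about 0.1 N m by angle). The last nut torque reading was higher, about 0.16 N m above nominal drag, and I went by the angle.

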